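Load a solder reel on its stand

TASK

Load the full solder reel on the reel stand: set it in the saddle between the two ears, then push the spindle through one ear, the reel's bore and the other ear until the shoulder of its handle is fully home against the ear. Let go of everything and leave the other things on the bench where they are.

Things in the scene. Friction and masses are not known exactly. Their poses are not given: they have to be found in the camera images.
- stand: Fixed reel stand: 90 x 120 x 8 mm base plate, two upright aluminium ears (40 mm wide in x, 8 mm thick in y, tops 90 mm above the underside), inner faces 46 mm apart, outer faces 62 mm. Each has a round 12 mm hole, both on one level axis along y, 75 mm up. Either side may take the spindle. Origin: centre of the underside, on a 2 mm mat.
- stand_axis (a point): Point on the axis of the stand's holes midway between the ears, 75 mm above the stand's underside; y along the holes, z up. Below it, between the ears, is a fixed black V saddle, 30 mm long in y, at most 45 mm wide in x, open above: a reel sits in it with its bore on the holes' axis.
- reel_center (a point): Centre of the full solder reel: loose solid grey drum with thin black rims, 50 mm diameter, 34 mm long, 18 mm bore right through, about 250 g. It stands with the bore level in a low V saddle; its sides are free for fingers. y is along the bore; x and z turn as it rolls. The saddle stays within 23 mm of the axis in x and there 14 mm or more below it.
- reel_rest: Fixed block where the reel waits: 70 x 60 mm base with a V saddle. Origin at the centre of its underside; the reel's axis lies 42 mm above that, along y.
- spindle_mid (a point): Spindle, loose, about 60 g: steel shaft 9 mm thick, 90 mm long, last 12 mm tapering to 4 mm at the tip, with a handle at the other end. y runs from handle to tip. The point is on the axis, 31 mm from the handle's shoulder, 59 mm from the tip, within 10 mm of the balance point; with the shoulder home against an ear it lies at stand_axis.
- spindle_handle (a point): Middle of the spindle's square black plastic handle (16 x 16 mm, 50 mm long in y), on the spindle's axis 56 mm behind spindle_mid, 25 mm from the shoulder; same axes. Its flat sides face +x and -x. The shoulder is the handle's square end face, wider than the holes.
- spindle_rest: Fixed rest where the spindle lies level: its shaft in two open-topped notches 12 mm wide (posts 49 mm high, 18 mm behind and 35 mm ahead of the origin in y), the handle overhanging freely. Lift straight up. Origin: centre of the underside, about below spindle_mid; the spindle's axis is 42 mm above it, along y, tip to +y.
- tape_mid (a point): Bystander, to be left alone: roll of masking tape lying flat, 90 mm across, 18 mm high. The point is the middle of it, half-way up.
- jar_mid (a point): Bystander, to be left alone: closed glass jar, 66 mm across, 85 mm high. The point is the middle of it, half-way up.
- flux_mid (a point): Bystander, to be left alone: small amber bottle, 30 mm across, 75 mm high. The point is the middle of it, half-way up.
- board_mid (a point): Bystander, to be left alone: small green circuit board lying flat, 70 x 45 x 4 mm. The point is the middle of it, half-way up.
- pliers_mid (a point): Bystander, to be left alone: pliers lying flat, about 160 mm long, 12 mm high. The point is the middle of it, half-way up.
- meter_mid (a point): Bystander, to be left alone: red hand multimeter lying flat, 75 x 140 x 30 mm. The point is the middle of it, half-way up.
- motor_mid (a point): Bystander, to be left alone: little black round motor standing upright, 28 mm across, 22 mm high. The point is the middle of it, half-way up.
Things that resemble listed ones, but are neither listed nor needed, are in the scene too. Of the things that look like the part that bears spindle_mid, the smaller one is meant.

How it is judged (in metres and radians):
On the way, in this order (a step that is already met when the one before it is completed fails the run):
1. the reel sits in the saddle of the stand, between the ears, let go (distance between reel_center and stand_axis below 0.012 m and angle between the y axis of reel_center and the y axis of stand_axis, either way round below 0.15 rad and contact force between the fingers and reel below 0.1 N), for 0.2 s.
2. the spindle runs through both ears and the reel, its shoulder home (distance between reel_center and stand_axis below 0.012 m and angle between the y axis of reel_center and the y axis of stand_axis, either way round below 0.15 rad and distance between spindle_mid and stand_axis below 0.007 m and angle between the y axis of spindle_mid and the y axis of stand_axis, either way round below 0.12 rad), for 0.2 s.
At the end, for the whole second after the job is handed in: Reel centre within 12 mm of the stand's axis point, bore within 0.15 rad of the axis; spindle_mid within 7 mm of that point (shoulder home) and shaft within 0.12 rad of the axis, so through both ears and the reel; both at rest, bystanders moved at most 30 mm (all of step 2 and linear speed of each of spindle, reel below 0.02 m/s); the robot touches nothing.
It fails at once if a bystander is moved by more than 30 mm (distance of any of tape_mid, jar_mid, flux_mid, board_mid, pliers_mid, meter_mid, motor_mid from where it was at the start of the episode above 0.03 m).
It also fails if it takes over 67 s, if anything falls off the work surface, if the arm or the gripper's body presses on something with over 40 N, if the wrist force passes 120 N, or if a joint passes its speed limit or range.

ROBOT

A 7-joint arm with a two-finger parallel gripper is mounted at the origin on the work surface. World frame = base frame: x ahead of the robot, y to its left, z up, the work surface at z = 0. Lengths are in mm, angles in rad, forces in N, time in s.
With the tool pointing down it reaches from about 400 to 875 mm from the base axis. Payload 4.4 kg.
Tool frame: the origin (TCP) lies midway between the tips of the shut fingers; the grasp point (between the pads) lies 19 mm behind it; x points along the fingers, y is the direction in which the jaws open and shut, and the axes are right-handed (so a half turn about x gives the same grasp; the last joint's range is limited). The gripper opens to 85 mm and grips with 20 to 120 N. Pads are 22 mm wide; open, the fingers measure 114 mm over their backs; the gripper's body (76 mm by 85 mm) begins 54 mm behind the grasp point. The pads swing forward as they close: fully open they stand 13 mm farther back than shut.
Start: joints at [-1.375, 0.628, 0.038, 1.517, -0.027, 0.996, -0.02], TCP at [168.208, 627.873, 231.313] pointing down, gripper open.
Joint ranges: [-3.06, 3.06], [-0.37, 2.12], [-1.25, 1.32], [0.18, 2.47], [-1.1, 4.24], [0.23, 1.98], [-2.94, 2.94]. Speed limits (rad/s): [2.57, 2.57, 3.14, 3.14, 3.14, 3.14, 3.14].

INTERFACE

Orientations are given as [roll, pitch, yaw] about the fixed x, y, z axes, in that order (R = Rz(yaw) Ry(pitch) Rx(roll)).
In Python, from cell import ctrl gives the robot as it stands.
- The arm moves only by the tool arm_command, never from a script. Its argument "series" is a list of rows, each a list of 7 numbers: the opening, from 0 (shut) to 1 (fully open), then the shift along the world's x, y, z in cm, then the turn, a rotation vector about the world's x, y, z in degrees. In form: [[claw, x, y, z, rx, ry, rz], ...]. A call has 1 to 20 rows; each row shifts and turns the commanded pose from where the row before left it; what a row does not reach is not made up. A row lasts 1/12 s, in which the tool goes at most 41.7 mm and 7.16 degrees, less where a joint would pass 70% of its speed; a pose out of reach is approached as far as the arm can. A call with a gripper value outside its range is refused whole. The fingers move at their own pace and stop on an object; the grip force is fixed at half the most. Time passes only in rows, so rows that do not move let the fingers close. It gives the time, the measured TCP pose, the force and the opening at its end, in the units of the state.
- ctrl.read_state(): the state, without advancing time (a new reading comes with each control period).
- ctrl.get_image(name): name is "scene" or "top" or "wrist"; returns the picture (400x640x3 uint8, blue, green, red); there is no depth.
- ctrl.calibration(name): a dict with "fovy" (degrees; the focal length in pixels is half the picture's height over the tangent of half this angle, whatever the lens; pixels are square), "cx", "cy" (the principal point, pixels), "cam_to_world" (4x4, takes a point from camera to world coordinates); the wrist camera has in their place "T_tool_cam" (4x4, takes a point from camera to tool coordinates, whose origin is the TCP and whose axes are the tool frame's). Camera axes: x right, y up, looking along -z (the intrinsics and any distortion apply to the point x, -y, -z); pixel columns grow to the right and rows downward; lengths in mm; the calibration is good to about 2 mm. A picture is of the moment at which its call begins: read the wrist's pose just before it. calibration takes no time and is no camera call.
- ctrl.finish_job(): hands the job in, once; it reports no verdict.
Trained networks look in the newest picture that a camera, given by its name, has taken for a name from the list of things; names that differ only in an ending like _2 or _b are one class to them, and where a whole thing is asked for, a point or a joint stands for the part that bears it (a point fixed in the world has none). Each returns a list of dicts, best first, with "conf" (0 to 1); they miss things now and then, are a little off and sometimes report something else, mostly with a low value. They report only what shows in the picture. A call takes as long as a camera call. They do not tell look-alikes from the thing itself.
- ctrl.spot_in(label, camera): "centre" ([x, y, z] in mm, in world coordinates, good to about 4 mm: the middle of the surface that is visible of it).
The state is a dict: "clock": time; "qpos": joint angles; "qd": joint speeds; "tau": joint torques, N m; "eef_pos": TCP position; "tool_rot": TCP orientation; "force": force on the tool from outside, world axes, zero at the start; "torque": the same for the moment, N m; "width": finger opening in mm.
Only numpy, scipy, OpenCV 4.12 (cv2) and the standard library are available. Lean on these libraries where they do the work, as an engineer would, in place of code of your own. Each camera call takes 0.05 s, during which the arm holds its last target.

## Working session

There is one attempt and no reset: what is moved stays moved. The work goes in short steps, Python scripts to look and compute and a tool call to move; the robot and the scene stay as the last step left them, time stands still between calls to the robot, and variables do not carry over. Pictures are saved under pics/ and viewed, and the job is handed in when it is done.

Besides the shell and the picture viewer there is one more tool, called after "Request:" by a JSON object that holds its "method" and its "body". arm_command: Moves the arm, as the interface text tells. Its arguments: {"type":"object","properties":{"series":{"type":"array"}},"required":["series"]}

```bash
ls; mkdir -p pics
python3 - <<'E'
from cell import ctrl
import cv2
s=ctrl.read_state();print(s)
for n in ["scene","top","wrist"]:
    im=ctrl.get_image(n);cv2.imwrite(f"pics/{n}0.png",im)
    print(n,ctrl.calibration(n))
E
```

```text
pics
{'clock': 0.0, 'qpos': array([-1.37480457,  0.62938008,  0.03844439,  1.51834734, -0.0270188 ,
        0.9962927 , -0.02005639]), 'qd': array([ 0.0009502 , -0.00028383,  0.00029882,  0.00049964,  0.00051584,
       -0.00134201,  0.00022069]), 'tau': array([ 5.87474879e-04, -5.63396323e+01,  1.22665778e+00, -1.93453735e+01,
        1.10939657e-02,  1.04704779e-02,  2.30735409e-06]), 'eef_pos': array([168.03605139, 627.26712234, 230.37372571]), 'tool_rot': array([-1.56433688,  1.56888682, -1.82619677]), 'force': array([ 0.23596057, -0.05938224, -0.26407771]), 'torque': array([ 0.01977777, -0.06181997, -0.05406797]), 'width': 85.66268832750386}
scene {'fovy': 50.473576899513056, 'cx': 322.7079569785999, 'cy': 194.5593947753096, 'cam_to_world': array([[-3.10434723e-01, -5.65608310e-01,  7.64014085e-01,
         1.38351504e+03],
       [ 9.50386983e-01, -2.01470749e-01,  2.37010800e-01,
         3.45653094e+02],
       [ 1.98712119e-02,  7.99685424e-01,  6.00090292e-01,
         7.90155371e+02],
       [ 0.00000000e+00,  0.00000000e+00,  0.00000000e+00,
         1.00000000e+00]])}
to
[... 179 characters left out ...]
2],
       [-9.99673352e-01, -2.32528491e-02,  1.06063512e-02,
         8.51563516e+01],
       [ 5.94337037e-03,  1.92112616e-01,  9.81354889e-01,
         1.09192164e+03],
       [ 0.00000000e+00,  0.00000000e+00,  0.00000000e+00,
         1.00000000e+00]])}
wrist {'fovy': 66.55276693966866, 'cx': 324.108047835131, 'cy': 201.16359322728738, 'T_tool_cam': array([[ 9.84907464e-04,  2.78232193e-01, -9.60513340e-01,
        -1.42901308e+02],
       [ 9.99999421e-01,  1.42220688e-04,  1.06659348e-03,
         7.11064236e-01],
       [ 4.33365512e-04, -9.60513835e-01, -2.78231892e-01,
        -7.09365212e+01],
       [ 0.00000000e+00,  0.00000000e+00,  0.00000000e+00,
         1.00000000e+00]])}
```

View pics/scene0.png

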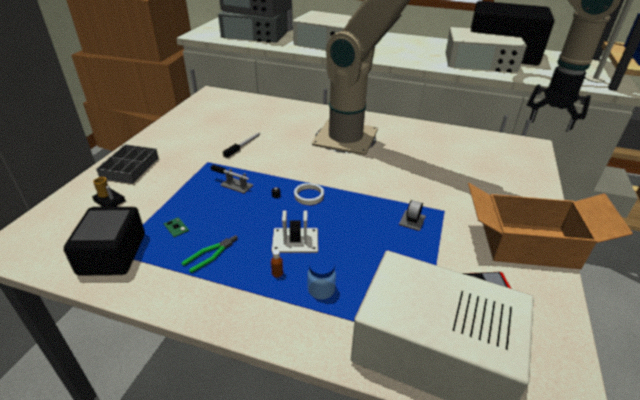

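View pics/top0.png

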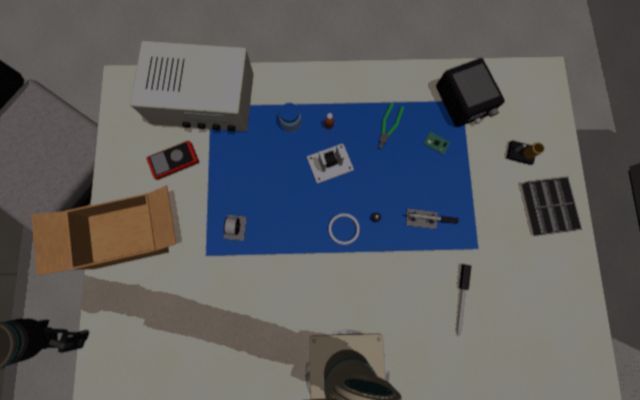

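Run:
```python
from cell import ctrl
for n in ["top","scene"]:
    ctrl.get_image(n)
    for l in ["stand","reel_center","reel_rest","spindle_mid","spindle_rest","spindle_handle","tape_mid","jar_mid","flux_mid","board_mid","pliers_mid","meter_mid","motor_mid"]:
        try: print(n,l,[(d['centre'].round() if hasattr(d['centre'],'round') else [round(v) for v in d['centre']],round(d['conf'],2)) for d in ctrl.spot_in(l,n)])
        except Exception as e: print(l,e)
print(ctrl.read_state()['clock'])
```

```text
top stand [([595, 28, 12], 0.95)]
top reel_center [([410, 311, 65], 0.63), ([416, -281, 50], 0.41)]
top reel_rest [([400, 297, 11], 0.52)]
top spindle_mid [([226, -338, 16], 0.75), ([423, -286, 53], 0.67)]
top spindle_rest [([404, -4, 20], 0.73), ([419, -237, 6], 0.6)]
top spindle_handle [([224, -338, 16], 0.76), ([418, -283, 51], 0.63)]
top tape_mid [([406, -7, 22], 0.49)]
top jar_mid [([722, 141, 85], 0.74), ([428, -97, 25], 0.25)]
top flux_mid [([615, 497, 28], 0.52)]
top board_mid [([657, -300, 9], 0.73), ([420, -238, 10], 0.48)]
top pliers_mid [([716, -155, 16], 0.83), ([417, -284, 49], 0.26)]
top meter_mid [([615, 494, 31], 0.57), ([659, -297, 10], 0.29)]
top motor_mid [([430, -100, 26], 0.57)]
scene stand [([611, 33, 12], 0.88)]
scene reel_center [([425, 314, 61], 0.76), ([734, 30, 46], 0.53)]
scene reel_rest [([430, 315, 8], 0.63), ([613, 34, 8], 0.5)]
scene spindle_mid [([428, 313, 61], 0.71), ([423, -290, 46], 0.63), ([241, -335, 16], 0.46), ([428, -238, 7], 0.46)]
scene spindle_rest [([427, -238, 6], 0.67), ([734, 32, 47], 0.15)]
scene spindle_handle [([244, -334, 16], 0.81), ([732, 32, 45], 0.58), ([423, -290, 49], 0.48)]
scene tape_mid [([406, -7, 17], 0.75)]
scene jar_mid [([759, 149, 67], 0.83)]
scene flux_mid [([730, 28, 45], 0.83)]
scene board_mid [([658, -302, 3], 0.51)]
scene pliers_mid [([726, -152, 13], 0.61)]
scene meter_mid [([593, 531, 30], 0.55), ([610, 31, 12], 0.4)]
scene motor_mid [([425, 313, 59], 0.68)]
1.55
```

```bash
cat > h.py <<'E'
import numpy as np,cv2
from scipy.spatial.transform import Rotation as R
from cell import ctrl
def toolT(s):
    T=np.eye(4);T[:3,:3]=R.from_euler('xyz',s['tool_rot']).as_matrix();T[:3,3]=s['eef_pos'];return T
def cam(n,s=None):
    c=ctrl.calibration(n);f=200/np.tan(np.radians(c['fovy'])/2)
    T=c['cam_to_world'] if n!='wrist' else toolT(s)@c['T_tool_cam']
    return f,c['cx'],c['cy'],T
def ray(C,u,v):
    f,cx,cy,T=C
    d=T[:3,:3]@np.array([(u-cx)/f,-(v-cy)/f,-1.]);return T[:3,3],d/np.linalg.norm(d)
def atz(C,u,v,z):
    o,d=ray(C,u,v);return o+d*(z-o[2])/d[2]
def proj(C,P):
    f,cx,cy,T=C;p=np.linalg.inv(T)@np.append(P,1.);return cx+f*p[0]/-p[2],cy-f*p[1]/-p[2]
def shot(n,name,crop=None,k=1):
    s=ctrl.read_state();im=ctrl.get_image(n)
    np.save(f'pics/{name}.npy',im);np.save(f'pics/{name}_s.npy',s,allow_pickle=True)
    if crop: im=im[crop[1]:crop[3],crop[0]:crop[2]]
    if k!=1: im=cv2.resize(im,None,fx=k,fy=k,interpolation=cv2.INTER_CUBIC)
    cv2.imwrite(f'pics/{name}.png',im);return s,cam(n,s)
E
python3 - <<'E'
from h import *
s=ctrl.read_state();print(toolT(s).round(3),s['clock'])
im=cv2.imread('pics/top0.png');
a=cv2.resize(im[130:250,200:490],None,fx=2.7,fy=2.7,interpolation=cv2.INTER_CUBIC);cv2.imwrite('pics/topz.png',cv2.convertScaleAbs(a,alpha=1.8))
E
```

```text
[[-0.00000e+00  2.59000e-01  9.66000e-01  1.68221e+02]
 [ 0.00000e+00  9.66000e-01 -2.59000e-01  6.27876e+02]
 [-1.00000e+00  0.00000e+00 -0.00000e+00  2.31325e+02]
 [ 0.00000e+00  0.00000e+00  0.00000e+00  1.00000e+00]] 1.55
```

View pics/topz.png

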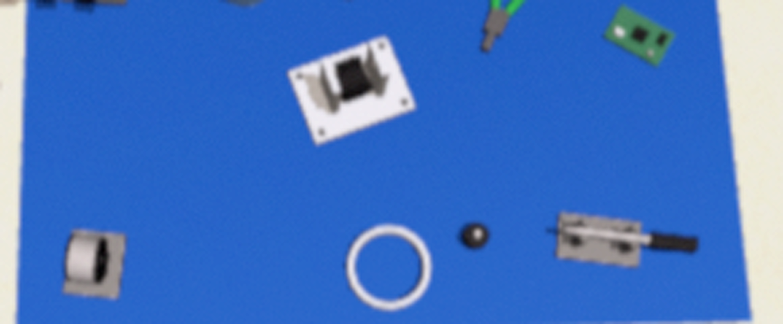

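View pics/wrist0.png

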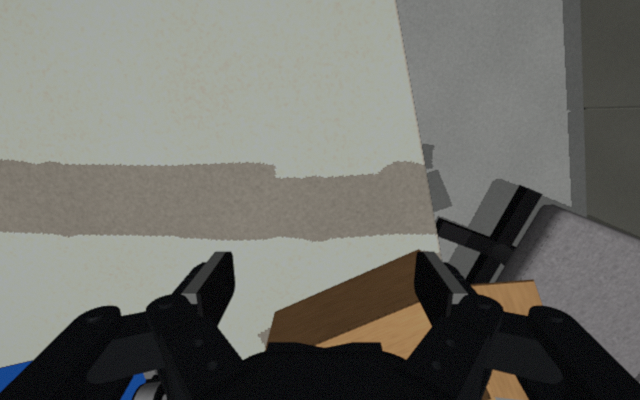

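Request:
{"method": "arm_command", "body": {"series": [[1,2.3,-3.3,-0.3,0,0,-6.8],[1,2.3,-3.3,-0.3,0,0,-6.8],[1,2.3,-3.3,-0.3,0,0,-6.8],[1,2.3,-3.3,-0.3,0,0,-6.8],[1,2.3,-3.3,-0.3,0,0,-6.8],[1,2.3,-3.3,-0.3,0,0,-6.8],[1,2.3,-3.3,-0.3,0,0,-6.8],[1,2.3,-3.3,-0.3,0,0,-6.8],[1,2.3,-3.3,-0.3,0,0,-6.8],[1,2.3,-3.3,-0.3,0,0,-6.8],[1,2.3,-3.3,-0.3,0,0,-6.8],[1,0,0,0,0,0,0],[1,0,0,0,0,0,0],[1,0,0,0,0,0,0]]}}

```text
clock: 2.72
eef_pos: [421.0, 265.4, 198.4]
tool_rot: [-2.69, 1.57, 2.027]
force: [-0.6, 0.4, 0.0]
width: 85.3
```

Run:
```python
from h import *
s,C=shot('wrist','w1');print(toolT(s).round(3),s['qpos'].round(2),s['clock'])
print(C[3][:3,3],[proj(C,p) for p in [(420,312,44),(420,329,44),(420,312,2)]])
print(ctrl.spot_in('reel_center','wrist'),ctrl.spot_in('reel_rest','wrist'))
```

```text
[[-0.00000e+00  1.00000e+00  4.00000e-03  4.20998e+02]
 [ 1.00000e-03  4.00000e-03 -1.00000e+00  2.65414e+02]
 [-1.00000e+00 -0.00000e+00 -1.00000e-03  1.98358e+02]
 [ 0.00000e+00  0.00000e+00  0.00000e+00  1.00000e+00]] [-0.89  0.49  0.39  1.98 -0.27  0.73 -0.33] 2.7167
[420.61331571 336.6905001  341.30764055] [(np.float64(323.50466438866715), np.float64(139.63436123352568)), (np.float64(323.56305063056664), np.float64(121.32687769610047)), (np.float64(323.59436558041307), np.float64(136.38719772622443))]
[{'centre': [415.2, 315.5, 63.8], 'conf': 0.96}] [{'centre': [414.7, 327.5, 7.8], 'conf': 0.85}]
```

View pics/w1.png

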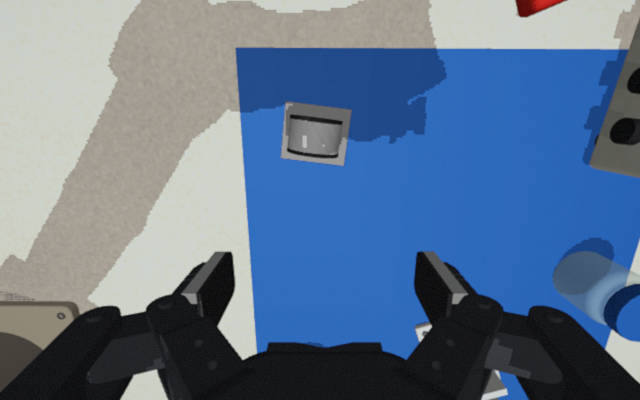

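Run:
```python
from h import *
im=cv2.imread('pics/w1.png')[90:178,265:365]
cv2.imwrite('pics/w1z.png',cv2.resize(im,None,fx=6,fy=6,interpolation=cv2.INTER_CUBIC))
```

```text
(no output)
```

View pics/w1z.png

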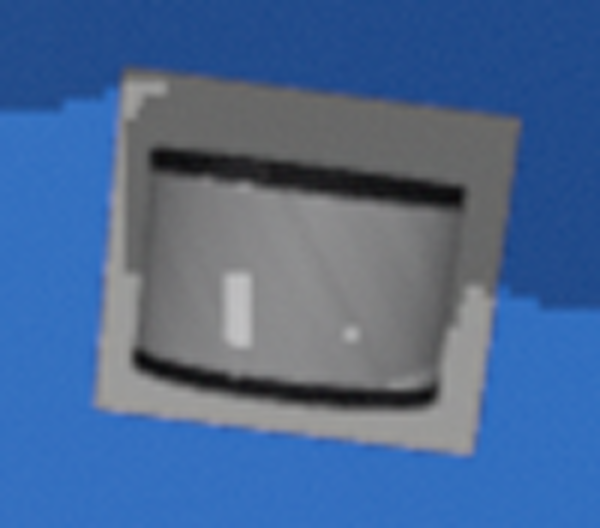

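Run:
```python
from h import *
from scipy.optimize import least_squares
s=np.load('pics/w1_s.npy',allow_pickle=True).item();C=cam('wrist',s)
px=lambda L:[((u+.5)/6+265-.5,(v+.5)/6+90-.5) for u,v in L]
B=px([(122,68),(522,118),(472,455),(95,408)])
print([atz(C,*p,8).round(1) for p in B])
P=[atz(C,*p,8) for p in B];print([np.linalg.norm(P[i]-P[i-1]).round(1) for i in range(4)])
Q=px([(150,150),(465,188),(437,405),(135,365)])
P=[atz(C,*p,46) for p in Q];print(np.round(P,1),np.mean(P,0),[np.linalg.norm(P[i]-P[i-1]).round(1) for i in range(4)])
for L in (B,Q):
  z=8 if L is B else 46
  P=[atz(C,*p,z) for p in L]
  d=P[1]-P[0]+P[2]-P[3]; e=P[0]-P[3]+P[1]-P[2];print(np.mean(P,0).round(1),np.degrees([np.arctan2(d[1],d[0]),np.arctan2(-e[0],e[1])]))
```

```text
[array([379.7, 348.5,   8. ]), array([449.2, 340.4,   8. ]), array([441.8, 281.2,   8. ]), array([372.9, 289.5,   8. ])]
[np.float64(59.3), np.float64(70.0), np.float64(59.7), np.float64(69.4)]
[[388.3 335.   46. ]
 [437.4 329.5  46. ]
 [433.5 295.6  46. ]
 [385.  301.8  46. ]] [411.04586137 315.48197354  46.        ] [np.float64(33.4), np.float64(49.4), np.float64(34.1), np.float64(48.9)]
[410.9 314.9   8. ] [-6.75224927 -6.88613372]
[411.  315.5  46. ] [-6.86429543 -6.09306448]
```

Request:
{"method": "arm_command", "body": {"series": [[1,-0.5,2.5,-1,0,0,-3.5],[1,-0.5,2.5,-1,0,0,-3.5],[1,0,0,-3,0,0,0],[1,0,0,-3,0,0,0],[1,0,0,-3,0,0,0],[1,0,0,-2,0,0,0],[1,0,0,-2,0,0,0],[1,0,0,-1.5,0,0,0],[1,0,0,-1.1,0,0,0],[1,0,0,0,0,0,0],[1,0,0,0,0,0,0]]}}

```text
clock: 3.78
eef_pos: [410.8, 315.4, 22.2]
tool_rot: [-1.434, 1.57, -3.123]
force: [0.6, -0.1, 0.9]
width: 85.6
```

Run:
```python
from h import *
s,C=shot('wrist','w2');print(toolT(s).round(3),s['qpos'].round(2),s['clock'])
```

```text
[[-1.00000e-03  9.93000e-01 -1.17000e-01  4.10762e+02]
 [-0.00000e+00 -1.17000e-01 -9.93000e-01  3.15401e+02]
 [-1.00000e+00 -1.00000e-03  0.00000e+00  2.21760e+01]
 [ 0.00000e+00  0.00000e+00  0.00000e+00  1.00000e+00]] [-0.86  0.8   0.23  2.04 -0.47  0.36 -0.37] 3.7833
```

View pics/w2.png

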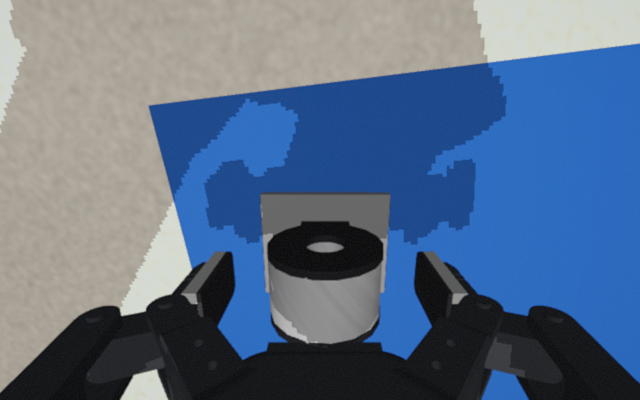

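Request:
{"method": "arm_command", "body": {"series": [[0,0,0,0,0,0,0],[0,0,0,0,0,0,0],[0,0,0,0,0,0,0],[0,0,0,0,0,0,0],[0,0,0,0,0,0,0],[0,0,0,0,0,0,0],[0,0,0,0,0,0,0],[0,0,0,0,0,0,0]]}}

```text
clock: 4.5
eef_pos: [411.2, 315.4, 23.5]
tool_rot: [3.053, 1.569, 1.363]
force: [-1.6, -0.4, 7.6]
width: 48.4
```

Request:
{"method": "arm_command", "body": {"series": [[0,0,0,1,0,0,0],[0,0,0,2,0,0,0],[0,0,0,3,0,0,0],[0,0,0,4,0,0,0],[0,0,0,4,0,0,0],[0,0,0,2,0,0,0],[0,0,0,0,0,0,0],[0,0,0,0,0,0,0]]}}

```text
clock: 5.17
eef_pos: [411.3, 315.3, 183.6]
tool_rot: [2.573, 1.568, 0.884]
force: [0.2, 1.3, -2.5]
width: 48.2
```

Run:
```python
from h import *
s,C=shot('wrist','w3');print(toolT(s).round(3),s['width'],s['clock'])
print(s['force'])
```

```text
[[ 2.00000e-03  9.93000e-01 -1.18000e-01  4.11310e+02]
 [ 2.00000e-03 -1.18000e-01 -9.93000e-01  3.15294e+02]
 [-1.00000e+00  1.00000e-03 -2.00000e-03  1.83602e+02]
 [ 0.00000e+00  0.00000e+00  0.00000e+00  1.00000e+00]] 48.19258075645129 5.1667
[ 0.23599141  1.25329096 -2.487063  ]
```

View pics/w3.png

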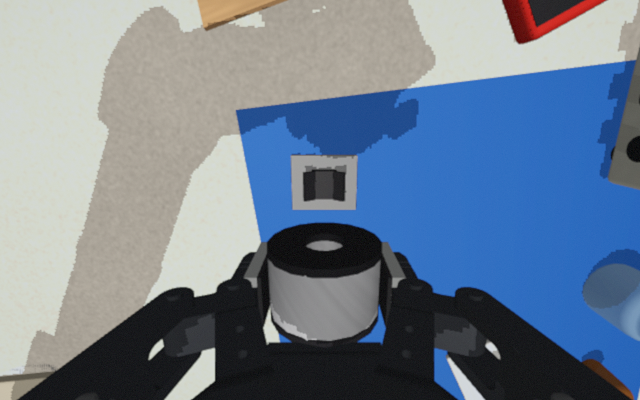

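Run:
```python
from h import *
C=cam('top')
P=np.array([atz(C,(u+.5)/2.7+199.5,(v+.5)/2.7+129.5,10) for u,v in [(288,72),(385,37),(413,107),(317,143)]])
print(P.round(1),P.mean(0)); d=P[0]-P[1]+P[3]-P[2];print(np.degrees(np.arctan2(-d[0],d[1])),[np.linalg.norm(P[i]-P[i-1]) for i in range(4)])
def px(L): return [((u+.5)/2.7+199.5,(v+.5)/2.7+129.5) for u,v in L]
s=px([(548,230),(697,244)]);print([atz(C,*p,44) for p in s])
```

```text
[[622.5  98.2  10. ]
 [661.5 -13.1  10. ]
 [578.3 -41.3  10. ]
 [539.3  67.5  10. ]] [600.39444304  27.81825871  10.        ]
19.517850105599003 [np.float64(88.68476601569859), np.float64(117.90514344111656), np.float64(87.87451586169908), np.float64(115.65157683374429)]
[array([ 430.31867941, -174.91315846,   44.        ]), array([ 411.5415292 , -332.09781034,   44.        ])]
```

Request:
{"method": "arm_command", "body": {"series": [[0,2.1,-3.4,0.5,0,0,2.6],[0,2.1,-3.4,0.5,0,0,2.6],[0,2.1,-3.4,0.5,0,0,2.6],[0,2.1,-3.4,0.5,0,0,2.6],[0,2.1,-3.4,0.5,0,0,2.6],[0,2.1,-3.4,0.5,0,0,2.6],[0,2.1,-3.4,0.5,0,0,2.6],[0,2.1,-3.4,0.5,0,0,2.6],[0,2.1,-3.4,0.5,0,0,2.6],[0,2.1,-3.4,0.5,0,0,2.6],[0,0,0,0,0,0,0],[0,0,0,0,0,0,0],[0,0,0,0,0,0,0],[0,0,0,0,0,0,0]]}}

```text
clock: 6.38
eef_pos: [619.8, -23.1, 230.5]
tool_rot: [-2.287, 1.567, 2.762]
force: [0.1, 0.4, -2.0]
width: 48.0
```

Run:
```python
from h import *
s,C=shot('wrist','w4');print(toolT(s).round(3),s['qpos'].round(2),s['width'],s['clock'])
print([proj(C,p) for p in [(600,28,10),(600,28,77)]])
```

```text
[[-4.00000e-03  9.44000e-01  3.31000e-01  6.19786e+02]
 [ 2.00000e-03  3.31000e-01 -9.44000e-01 -2.31490e+01]
 [-1.00000e+00 -3.00000e-03 -3.00000e-03  2.30527e+02]
 [ 0.00000e+00  0.00000e+00  0.00000e+00  1.00000e+00]] [-0.19  0.6   0.29  1.61 -0.2   0.96  0.51] 48.03452848048859 6.3833
[(np.float64(323.19748805173214), np.float64(128.02871610968887)), (np.float64(322.74839443909286), np.float64(131.2526488609427))]
```

View pics/w4.png

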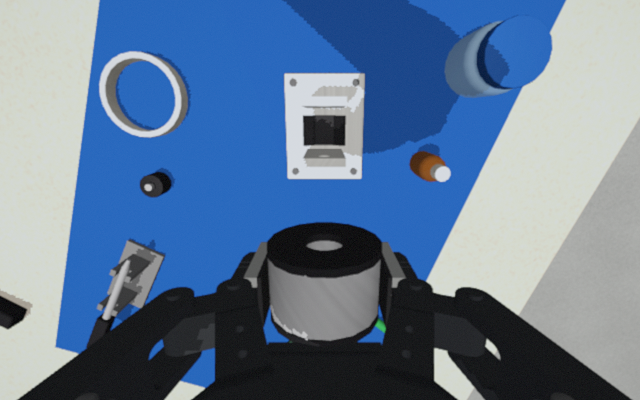

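Run:
```python
from h import *
im=cv2.imread('pics/w4.png')[62:192,265:385]
cv2.imwrite('pics/w4z.png',cv2.resize(im,None,fx=4.5,fy=4.5,interpolation=cv2.INTER_CUBIC))
```

```text
(no output)
```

View pics/w4z.png

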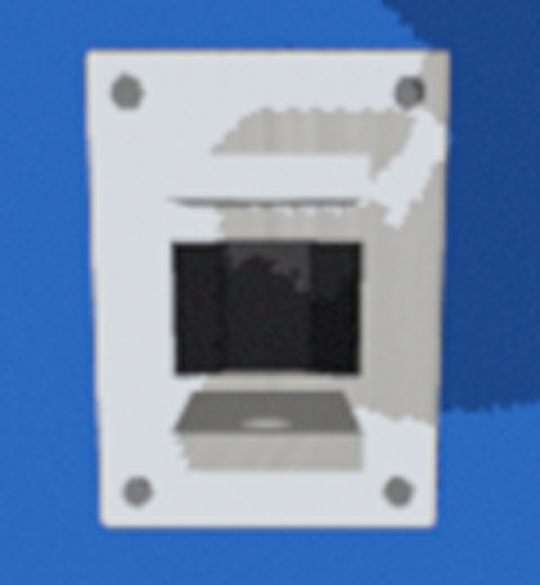

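```bash
cat >> h.py <<'E'
def an(P):
  P=np.array(P);d=P[1]-P[0]+P[2]-P[3]; e=P[0]-P[3]+P[1]-P[2];print(P.mean(0).round(1),np.degrees([np.arctan2(d[1],d[0]),np.arctan2(-e[0],e[1])]).round(2),[np.linalg.norm(P[i]-P[i-1]).round(1) for i in range(4)])
E
python3 - <<'E'
from h import *
s=np.load('pics/w4_s.npy',allow_pickle=True).item();C=cam('wrist',s)
px=lambda L:[((u+.5)/4.5+265-.5,(v+.5)/4.5+62-.5) for u,v in L]
an([atz(C,*p,10) for p in px([(87,50),(449,50),(437,526),(101,526)])])
an([atz(C,*p,92) for p in px([(168,155),(370,155),(362,470),(180,470)])])
an([atz(C,*p,92) for p in px([(168,200),(370,200),(362,432),(180,432)])])
print(toolT(s)[:2,1],np.degrees(np.arctan2(*toolT(s)[[1,0],1])))
E
```

```text
[601.2  28.4  10. ] [19.28 19.41] [np.float64(119.4), np.float64(89.1), np.float64(119.3), np.float64(90.8)]
[601.7  28.6  92. ] [19.29 19.67] [np.float64(61.7), np.float64(39.3), np.float64(61.7), np.float64(37.6)]
[601.8  28.4  92. ] [19.29 19.81] [np.float64(45.5), np.float64(39.6), np.float64(45.5), np.float64(37.4)]
[0.94379454 0.33051828] 19.300331669741382
```

Run:
```python
from h import *
s=np.load('pics/w4_s.npy',allow_pickle=True).item();C=cam('wrist',s);T=toolT(s)
for x in (-19,-21,-23):
  for z in (-17,-15,-19):
    w=lambda y,xx,zz:(T@[xx,y,zz,1])[:3]
    print(x,z,[np.round(proj(C,w(a,x+b,z)),1) for a,b in((-25,0),(25,0),(0,-25),(0,-9),(0,9))])
im=cv2.imread('pics/w4.png')[210:350,250:400]
cv2.imwrite('pics/w4y.png',cv2.resize(im,None,fx=5,fy=4,interpolation=cv2.INTER_CUBIC))
```

```text
-19 -17 [array([267.2, 241.3]), array([380.8, 241.3]), array([323.9, 269.3]), array([324. , 250.1]), array([324. , 233.5])]
-19 -15 [array([267.4, 245.5]), array([380.6, 245.4]), array([323.9, 274.3]), array([324. , 254.6]), array([324. , 237.5])]
-19 -19 [array([267. , 237.1]), array([381. , 237.1]), array([323.9, 264.3]), array([324. , 245.7]), array([324. , 229.5])]
-21 -17 [array([266.4, 243.2]), array([381.6, 243.1]), array([323.9, 272.1]), array([324. , 252.3]), array([324. , 235.1])]
-21 -15 [array([266.6, 247.4]), array([381.4, 247.4]), array([323.9, 277.1]), array([324. , 256.8]), array([324. , 239.1])]
-21 -19 [array([266.1, 238.9]), array([381.9, 238.9]), array([323.9, 267. ]), array([324. , 247.8]), array([324. , 231.1])]
-23 -17 [array([265.5, 245.1]), array([382.5, 245.1]), array([323.9, 275. ]), array([324. , 254.5]), array([324. , 236.8])]
-23 -15 [array([265.8, 249.4]), array([382.2, 249.3]), array([323.9, 280.1]), array([324., 259.]), array([324. , 240.9])]
-23 -19 [array([265.3, 240.8]), array([382.7, 240.7]), array([323.9, 269.8]), array([324. , 249.9]), array([324. , 232.8])]
```

View pics/w4y.png

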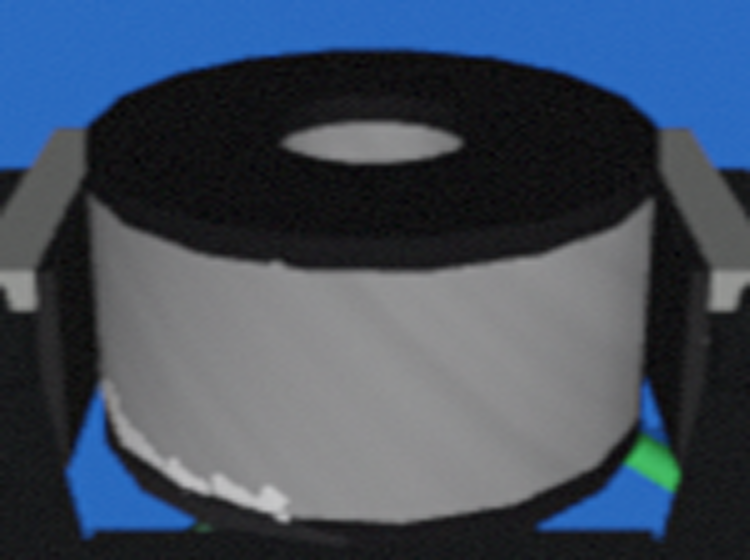

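Request:
{"method": "arm_command", "body": {"series": [[0,-0.9,2.6,0,0,0,0],[0,-0.9,2.6,-2,0,0,0],[0,0,0,-3,0,0,0],[0,0,0,-3,0,0,0],[0,0,0,-2,0,0,0],[0,0,0,0,0,0,0],[0,0,0,0,0,0,0]]}}

```text
clock: 7.02
eef_pos: [602.1, 28.2, 131.6]
tool_rot: [-1.963, 1.568, 3.086]
force: [0.4, 0.3, -1.8]
width: 48.1
```

Run:
```python
from h import *
s,C=shot('wrist','w5');print(toolT(s).round(3),s['width'],s['clock'],s['force'])
```

```text
[[-3.00000e-03  9.44000e-01  3.31000e-01  6.02099e+02]
 [ 0.00000e+00  3.31000e-01 -9.44000e-01  2.81570e+01]
 [-1.00000e+00 -3.00000e-03 -1.00000e-03  1.31560e+02]
 [ 0.00000e+00  0.00000e+00  0.00000e+00  1.00000e+00]] 48.07143372635892 7.0167 [ 0.41352547  0.26540543 -1.787084  ]
```

View pics/w5.png

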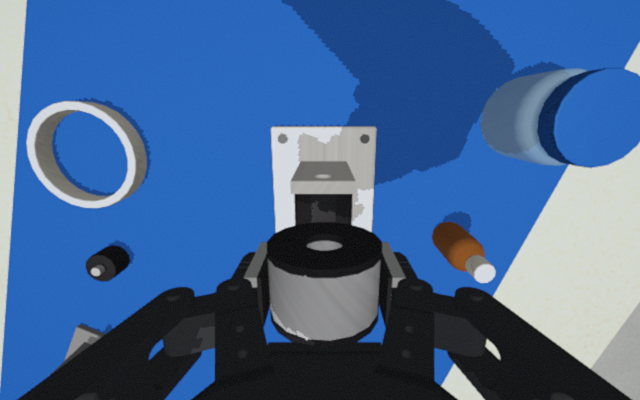

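Request:
{"method": "arm_command", "body": {"series": [[0,0,0,-2,0,0,0],[0,0,0,-2,0,0,0],[0,0,0,-1.5,0,0,0],[0,0,0,-1,0,0,0],[0,0,0,-0.5,0,0,0],[0,0,0,-0.2,0,0,0],[0,0,0,0,0,0,0],[0,0,0,0,0,0,0]]}}

```text
clock: 7.73
eef_pos: [604.1, 26.9, 61.4]
tool_rot: [1.287, 1.569, 0.051]
force: [-0.6, 0.4, -1.6]
width: 48.2
```

Request:
{"method": "arm_command", "body": {"series": [[0,0,0,-0.1,0,0,0],[0,0,0,-0.1,0,0,0],[0,0,0,0,0,0,0]]}}

```text
clock: 7.98
eef_pos: [603.4, 26.9, 58.6]
tool_rot: [1.409, 1.57, 0.174]
force: [-0.4, -0.0, -2.9]
width: 48.0
```

Run:
```python
from h import *
s,C=shot('wrist','w6');print(toolT(s).round(3),s['width'],s['clock'],s['force'])
```

```text
[[ 0.00000e+00  9.44000e-01  3.29000e-01  6.03375e+02]
 [ 0.00000e+00  3.29000e-01 -9.44000e-01  2.68840e+01]
 [-1.00000e+00  0.00000e+00  0.00000e+00  5.86010e+01]
 [ 0.00000e+00  0.00000e+00  0.00000e+00  1.00000e+00]] 47.9738429201482 7.9833 [-0.43605896 -0.03108364 -2.92530148]
```

View pics/w6.png

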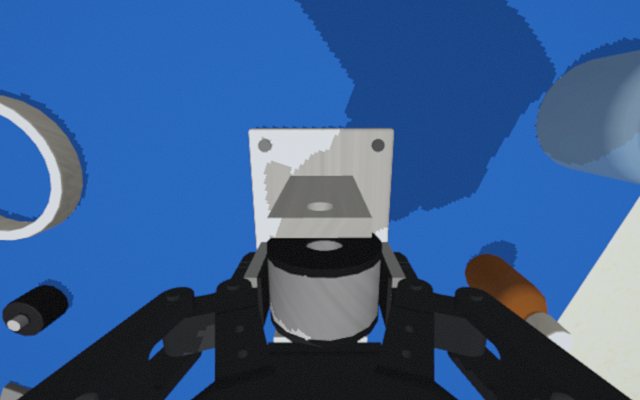

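Request:
{"method": "arm_command", "body": {"series": [[0,-0.2,0.15,-0.1,0,0,0],[0,0,0,-0.1,0,0,0],[0,0,0,-0.1,0,0,0],[0,0,0,0,0,0,0],[0,0,0,0,0,0,0]]}}

```text
clock: 8.45
eef_pos: [600.9, 28.7, 56.6]
tool_rot: [-3.062, 1.57, 1.986]
force: [-2.9, -0.1, 8.0]
width: 48.1
```

Request:
{"method": "arm_command", "body": {"series": [[0.8,0,0,0,0,0,0],[0.8,0,0,0,0,0,0],[0.9,0,0,0,0,0,0],[1,0,0,0,0,0,0],[1,0,0,0,0,0,0],[1,0,0,0,0,0,0],[1,0,0,0,0,0,0]]}}

```text
clock: 9.03
eef_pos: [601.2, 28.3, 55.2]
tool_rot: [-1.586, 1.571, -2.822]
force: [-0.8, 0.1, 0.5]
width: 85.7
```

Run:
```python
from h import *
s,C=shot('wrist','w7');print(toolT(s).round(3),s['width'],s['clock'],s['force'])
```

```text
[[-0.00000e+00  9.44000e-01  3.29000e-01  6.01204e+02]
 [-0.00000e+00  3.29000e-01 -9.44000e-01  2.83410e+01]
 [-1.00000e+00 -0.00000e+00 -0.00000e+00  5.52050e+01]
 [ 0.00000e+00  0.00000e+00  0.00000e+00  1.00000e+00]] 85.68558831425315 9.0333 [-0.84241498  0.06668622  0.49494679]
```

View pics/w7.png

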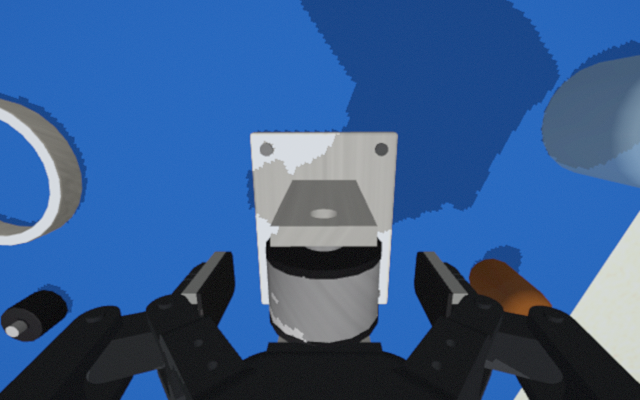

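Request:
{"method": "arm_command", "body": {"series": [[1,0,0,2,0,0,0],[1,0,0,3,0,0,0],[1,0,0,4,0,0,0],[1,0,0,4,0,0,0],[1,0,0,4,0,0,0],[1,-2,-3.6,0,0,0,-2.9],[1,-2,-3.6,0,0,0,-2.9],[1,-2,-3.6,0,0,0,-2.9],[1,-2,-3.6,0,0,0,-2.9],[1,-2,-3.6,0,0,0,-2.9],[1,-2,-3.6,0,0,0,-2.9],[1,-2,-3.6,0,0,0,-2.9],[1,-2,-3.6,0,0,0,-2.9],[1,-1.6,-3.6,0,0,0,-2.9],[1,0,0,0,0,0,0],[1,0,0,0,0,0,0],[1,0,0,0,0,0,0]]}}

```text
clock: 10.5
eef_pos: [425.4, -295.1, 225.2]
tool_rot: [-3.123, 1.57, 1.469]
force: [0.2, -0.8, 0.3]
width: 85.4
```

Run:
```python
from h import *
s,C=shot('wrist','w8');print(toolT(s).round(3),s['qpos'].round(2),s['clock'])
print([proj(C,p) for p in [(423,-240,44)]])
im=cv2.imread('pics/w8.png')[60:200,240:400]
cv2.imwrite('pics/w8z.png',cv2.resize(im,None,fx=5,fy=4.28,interpolation=cv2.INTER_CUBIC))
```

```text
[[ 0.00000e+00  9.93000e-01 -1.20000e-01  4.25380e+02]
 [ 1.00000e-03 -1.20000e-01 -9.93000e-01 -2.95102e+02]
 [-1.00000e+00 -0.00000e+00 -1.00000e-03  2.25179e+02]
 [ 0.00000e+00  0.00000e+00  0.00000e+00  1.00000e+00]] [ 0.25  0.48  0.44  1.9  -0.27  0.82  0.71] 10.5
[(np.float64(315.67040644573973), np.float64(129.80105615240004))]
```

View pics/w8.png

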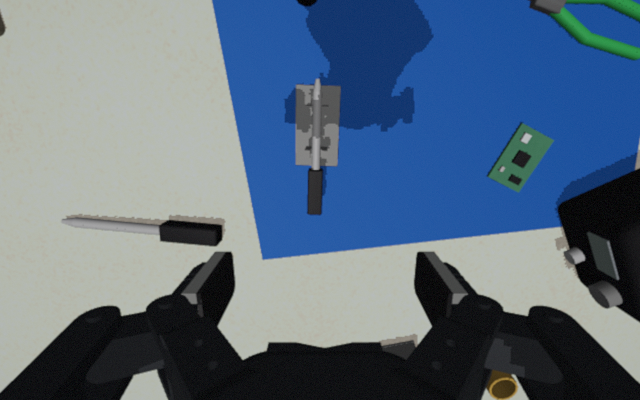

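Run:
```python
from h import *
im=cv2.imread('pics/w8.png')[70:220,265:370]
cv2.imwrite('pics/w8z.png',cv2.resize(im,None,fx=4,fy=4,interpolation=cv2.INTER_CUBIC))
```

```text
(no output)
```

View pics/w8z.png

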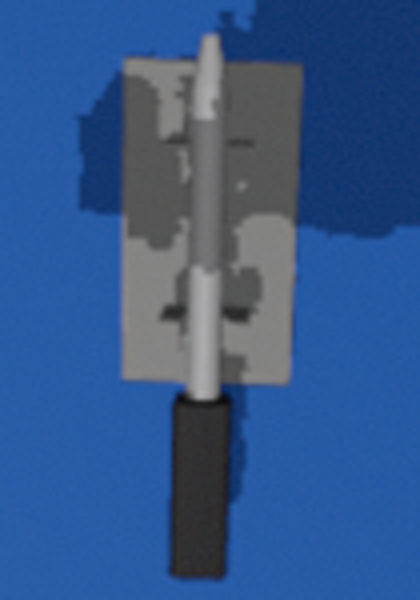

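Run:
```python
from h import *
s=np.load('pics/w8_s.npy',allow_pickle=True).item();C=cam('wrist',s)
px=lambda L:[((u+.5)/4+265-.5,(v+.5)/4+70-.5) for u,v in L]
an([atz(C,*p,52) for p in px([(173,403),(230,403),(225,578),(169,578)])])
t=atz(C,*px([(210,34)])[0],44);sh=atz(C,*px([(203,394)])[0],44);he=atz(C,*px([(197,578)])[0],52)
print('tip',t,'sh',sh,np.linalg.norm(t-sh),he)
d=t-he;print(np.degrees(np.arctan2(-d[0],d[1])))
an([atz(C,*p,8) for p in px([(122,58),(302,64),(290,385),(121,379)])])
```

```text
[ 413.5 -304.6   52. ] [-6.92 -8.85] [np.float64(48.4), np.float64(15.0), np.float64(48.4), np.float64(15.3)]
tip [ 430.83086003 -190.63182041   44.        ] sh [ 417.54593873 -279.74899151   44.        ] 90.1019384894431 [ 409.79857906 -328.53874443   52.        ]
-8.671400361426002
[ 423.6 -238.1    8. ] [-8.84 -8.49] [np.float64(89.4), np.float64(49.9), np.float64(89.6), np.float64(50.3)]
```

Request:
{"method": "arm_command", "body": {"series": [[1,-1.2,-0.9,-2,0,0,-1.7],[1,0,0,-4,0,0,0],[1,0,0,-4,0,0,0],[1,0,0,-4,0,0,0],[1,0,0,-3,0,0,0],[1,0,0,-2,0,0,0],[1,0,0,-1.1,0,0,0],[1,0,0,0,0,0,0],[1,0,0,0,0,0,0]]}}

```text
clock: 11.3
eef_pos: [413.9, -304.0, 24.5]
tool_rot: [3.06, 1.57, 1.341]
force: [-0.5, 0.3, 0.2]
width: 85.1
```

Run:
```python
from h import *
s,C=shot('wrist','w9');print(toolT(s).round(3),s['clock'],s['force'])
```

```text
[[ 0.00000e+00  9.89000e-01 -1.48000e-01  4.13873e+02]
 [ 0.00000e+00 -1.48000e-01 -9.89000e-01 -3.03957e+02]
 [-1.00000e+00  0.00000e+00 -0.00000e+00  2.44770e+01]
 [ 0.00000e+00  0.00000e+00  0.00000e+00  1.00000e+00]] 11.3 [-0.54562555  0.26682975  0.17498335]
```

View pics/w9.png

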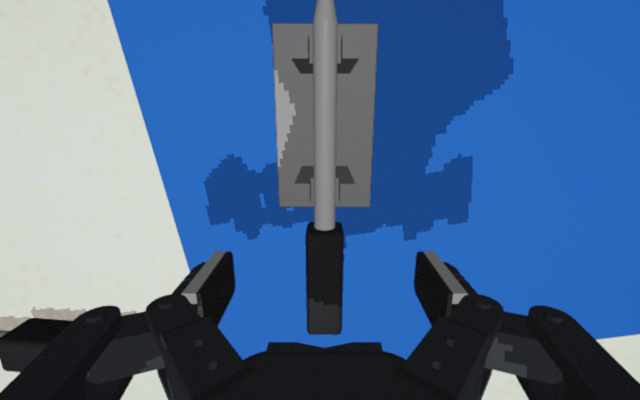

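Centred (handle at column 324, finger mid 324.5). Close.

Request:
{"method": "arm_command", "body": {"series": [[0,0,0,0,0,0,0],[0,0,0,0,0,0,0],[0,0,0,0,0,0,0],[0,0,0,0,0,0,0],[0,0,0,0,0,0,0],[0,0,0,0,0,0,0],[0,0,0,0,0,0,0],[0,0,0,0,0,0,0],[0,0,0,0,0,0,0],[0,0,0,0,0,0,0],[0,0,0,0,0,0,0],[0,0,0,0,0,0,0]]}}

```text
clock: 12.35
eef_pos: [413.2, -304.7, 24.4]
tool_rot: [1.975, 1.571, 0.254]
force: [-0.8, 0.5, 4.9]
width: 14.6
```

Request:
{"method": "arm_command", "body": {"series": [[0,0,0,0.5,0,0,0],[0,0,0,1,0,0,0],[0,0,0,2,0,0,0],[0,0,0,4,0,0,0],[0,0,0,4,0,0,0],[0,0,0,2,0,0,0],[0,0,0,0,0,0,0],[0,0,0,0,0,0,0],[0,0,0,0,0,0,0]]}}

```text
clock: 13.1
eef_pos: [412.8, -303.9, 158.9]
tool_rot: [-2.325, 1.57, 2.238]
force: [0.5, -0.4, -2.3]
width: 14.9
```

Run:
```python
from h import *
s,C=shot('wrist','w10');print(toolT(s).round(3),s['width'],s['clock'],s['force'])
T=toolT(s)
for x in (-19,-21):
  for a in (0,):
    print(x,[np.round(proj(C,(T@[x,0,z,1])[:3]),1) for z in (-25,-103,-115)])
```

```text
[[-1.00000e-03  9.89000e-01 -1.49000e-01  4.12832e+02]
 [ 1.00000e-03 -1.49000e-01 -9.89000e-01 -3.03851e+02]
 [-1.00000e+00 -1.00000e-03 -1.00000e-03  1.58871e+02]
 [ 0.00000e+00  0.00000e+00  0.00000e+00  1.00000e+00]] 14.850348658451708 13.1 [ 0.49989307 -0.44615719 -2.25448343]
-19 [array([324.7, 224.1]), array([324.7,  21.4]), array([324.7, -17.1])]
-21 [array([324.7, 225.8]), array([324.8,  19.8]), array([324.8, -19.5])]
```

View pics/w10.png

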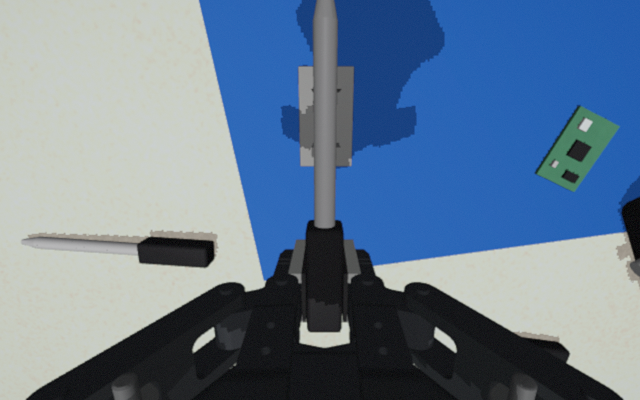

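Run:
```python
from h import *
s=np.load('pics/w10_s.npy',allow_pickle=True).item();C=cam('wrist',s);T=toolT(s)
im=np.load('pics/w10.npy').astype(float)
sat=cv2.GaussianBlur(im[:,:,0]-im[:,:,2],(1,5),0)
f=C[0]
for v in (30,45,60,180,190,200,210,330):
    r=sat[v,290:360]
    # edges: blue-red crossing 50
    th=45;idx=np.where(r<th)[0]
    # widest run around centre
    c=34;a=c
    while a>0 and r[a-1]<th:a-=1
    b=c
    while b<69 and r[b+1]<th:b+=1
    L=290+a-(th-r[a])/(r[a-1]-r[a]+1e-9);Rr=290+b+(th-r[b])/(r[b+1]-r[b]+1e-9)
    # predicted
    best=None
    for z in np.arange(-110,30,.5):
        p=[proj(C,(T@[-20,y,z,1])[:3]) for y in(-4.5,4.5)]
        if best is None or abs(p[0][1]-v)<best[0]: best=(abs(p[0][1]-v),z,p[0][0],p[1][0])
    print(v,round(L,1),round(Rr,1),round(Rr-L,2),'mid',round((L+Rr)/2,1),'pred',best[1],round(best[3]-best[2],2),'mid',round((best[2]+best[3])/2,1))
```

```text
30 312.4 337.2 24.77 mid 324.8 pred -100.0 24.93 mid 324.7
45 312.7 337.1 24.47 mid 324.9 pred -95.0 24.62 mid 324.7
60 313.1 336.8 23.72 mid 325.0 pred -90.0 24.31 mid 324.7
180 313.8 334.7 20.89 mid 324.2 pred -44.5 21.85 mid 324.7
190 314.1 334.6 20.53 mid 324.4 pred -40.5 21.66 mid 324.7
200 314.1 334.4 20.33 mid 324.2 pred -36.0 21.45 mid 324.7
210 314.1 334.4 20.32 mid 324.2 pred -31.5 21.24 mid 324.7Traceback (most recent call last):
  File "<stdin>", line 15, in <module>
IndexError: index 70 is out of bounds for axis 0 with size 70
```

Request:
{"method": "arm_command", "body": {"series": [[0,3,2.3,0,0,0,3.5],[0,3,2.3,0,0,0,3.5],[0,3,2.3,0,0,0,3.5],[0,3,2.3,0,0,0,3.5],[0,3,2.3,0,0,0,3.5],[0,3,2.3,0,0,0,3.5],[0,3,2.3,0,0,0,3.5],[0,3.1,1.9,0,0,0,3.5],[0,0,0,-4,0,0,0],[0,0,0,-3,0,0,0],[0,0,0,-2,0,0,0],[0,0,0,-1,0,0,0],[0,0,0,0,0,0,0],[0,0,0,0,0,0,0],[0,0,0,0,0,0,0]]}}

```text
clock: 14.4
eef_pos: [655.1, -125.2, 60.4]
tool_rot: [1.005, 1.569, -0.227]
force: [-0.3, -0.0, 0.1]
width: 15.1
```

Run:
```python
from h import *
s,C=shot('wrist','w11');T=toolT(s);print(T.round(3),s['qpos'].round(2),s['width'],s['clock'],s['force'])
print(np.degrees(np.arctan2(T[1,1],T[0,1])))
yd=np.array([-.332,.943]);d=T[:2,3]-[601.5,28.5];print('along',d@yd,'lat',d@[.943,.332])
print(proj(cam('scene'),(601.5,28.5,77)),proj(cam('top'),(601.5,28.5,77)))
shot('scene','s11',(210,180,350,285),5.7)
shot('top','t11',(290,120,410,210),6.5)
```

```text
[[ 2.00000e-03  9.43000e-01  3.32000e-01  6.55094e+02]
 [-0.00000e+00  3.32000e-01 -9.43000e-01 -1.25196e+02]
 [-1.00000e+00  2.00000e-03  1.00000e-03  6.04060e+01]
 [ 0.00000e+00  0.00000e+00  0.00000e+00  1.00000e+00]] [ 0.    0.87  0.25  1.6  -0.3   0.71  0.73] 15.064453338832973 14.4 [-0.25644587 -0.0197932   0.05558986]
19.37216205266953
along -162.7287433177605 lat -0.48843366769380087
(np.float64(294.6317310378148), np.float64(219.26756987794363)) (np.float64(330.38873748166924), np.float64(155.70966722781264))
```

View pics/w11.png

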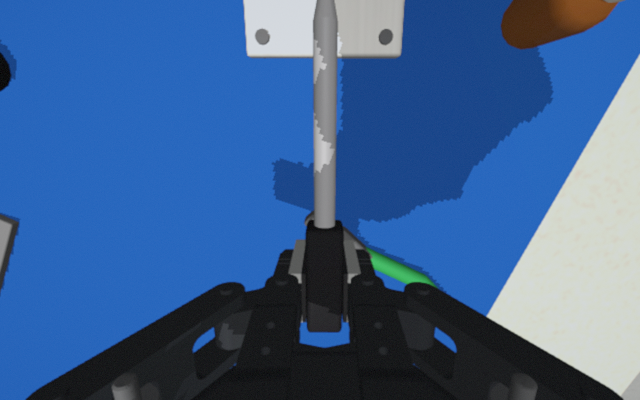

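View pics/s11.png

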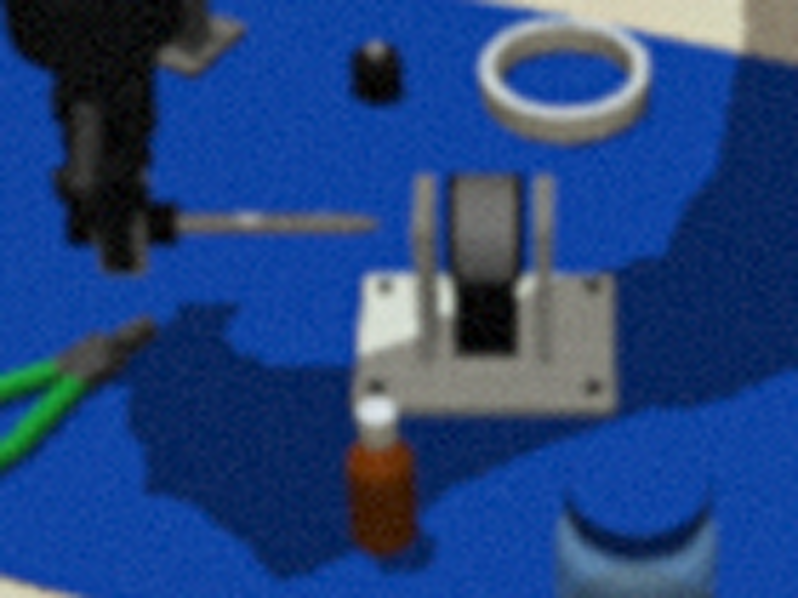

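View pics/t11.png

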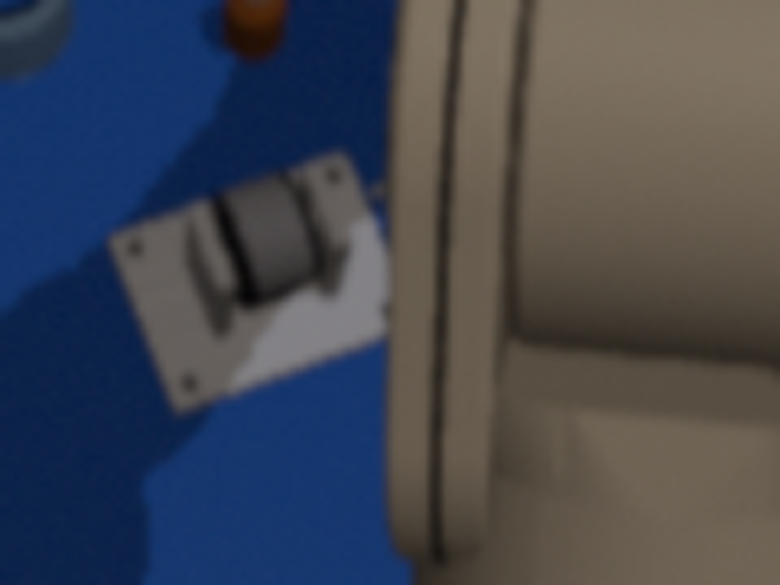

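Run:
```python
from h import *
s=np.load('pics/w11_s.npy',allow_pickle=True).item();T=toolT(s);C=cam('scene')
z=lambda P:(np.round((np.array(proj(C,P))-[210,180]+.5)*5.7-.5,1))
w=lambda x,zz:(T@[x,0,zz,1])[:3]
for x in(-18,-20,-22): print(x,'shoulder',z(w(x,-25)),'tip',z(w(x,-115)))
t=np.radians(19.4);yd=np.array([-np.sin(t),np.cos(t),0]);xd=np.array([np.cos(t),np.sin(t),0])
c=np.array([601.5,28.5,0])
for sg in(-1,1): print('base corners',z(c+45*xd+60*sg*yd+[0,0,10]),z(c-45*xd+60*sg*yd+[0,0,10]),'ear top',z(c+20*xd+31*sg*yd+[0,0,92]),z(c-20*xd+31*sg*yd+[0,0,92]))
print('axis',z(c-46*yd+[0,0,77]))
```

```text
-18 shoulder [180.3 223. ] tip [379.5 223.3]
-20 shoulder [179.9 219.6] tip [379.3 219.9]
-22 shoulder [179.4 216.2] tip [379.1 216.5]
base corners [352.9 402.3] [366.6 271.7] ear top [412.9 229.5] [417.6 172.8]
base corners [616.  401.8] [613.6 271.6] ear top [552.5 229.5] [553.2 172.9]
axis [383.4 226.1]
```

Request:
{"method": "arm_command", "body": {"series": [[0,0.05,0.02,-0.25,0,0,0],[0,0,0,0,0,0,0],[0,-0.33,0.94,0,0,0,0],[0,-0.33,0.94,0,0,0,0],[0,-0.17,0.47,0,0,0,0],[0,0,0,0,0,0,0],[0,0,0,0,0,0,0]]}}

```text
clock: 15.13
eef_pos: [646.4, -99.8, 56.9]
tool_rot: [2.763, 1.57, 1.532]
force: [0.3, -0.9, -1.1]
width: 15.2
```

```bash
cat >> h.py <<'E'
def rep(s):
    T=toolT(s);t=np.radians(19.4);yd=np.array([-np.sin(t),np.cos(t)]);xd=np.array([np.cos(t),np.sin(t)]);d=T[:2,3]-[601.5,28.5]
    print('along %.1f lat %.1f z %.1f yaw %.2f tilt %s'%(d@yd,d@xd,T[2,3],np.degrees(np.arctan2(T[1,1],T[0,1])),T[:3,0].round(3)),'F',s['force'].round(1),'tq',s['torque'].round(2),'w',round(s['width'],1),s['clock'])
E
python3 - <<'E'
from h import *
s,C=shot('wrist','w12');rep(s)
shot('scene','s12',(230,190,330,250),8)
E
```

```text
along -135.9 lat -0.2 z 56.9 yaw 19.49 tilt [ 0.  0. -1.] F [ 0.3 -0.9 -1.1] tq [-0.04  0.01  0.02] w 15.2 15.1333
```

View pics/w12.png

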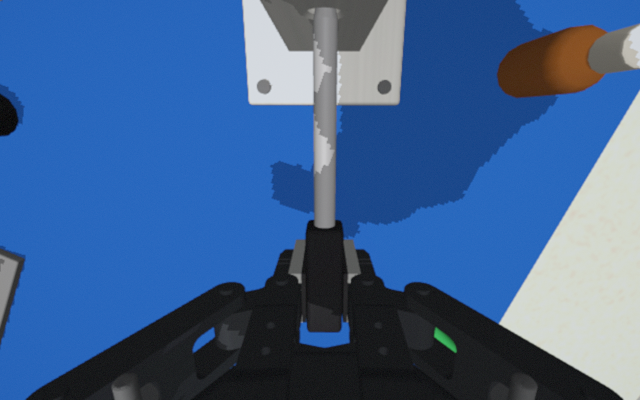

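View pics/s12.png

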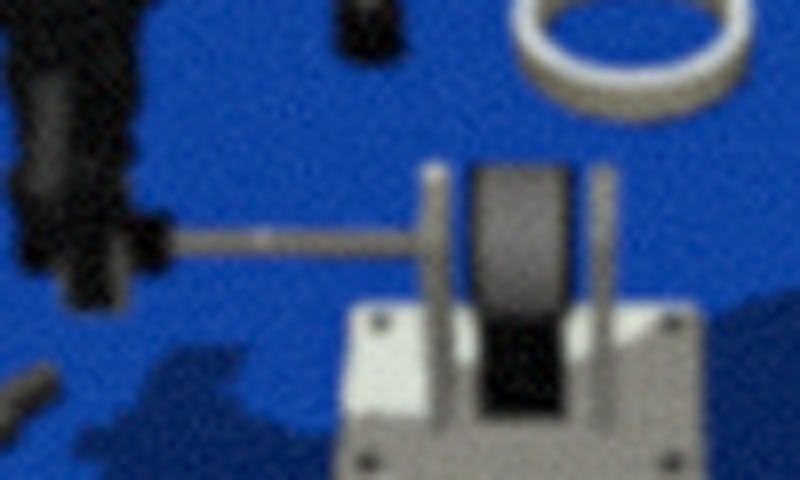

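Request:
{"method": "arm_command", "body": {"series": [[0,-0.33,0.94,0,0,0,0],[0,-0.33,0.94,0,0,0,0],[0,-0.33,0.94,0,0,0,0],[0,-0.17,0.47,0,0,0,0],[0,0,0,0,0,0,0],[0,0,0,0,0,0,0]]}}

```text
clock: 15.73
eef_pos: [634.8, -67.3, 56.9]
tool_rot: [1.451, 1.571, 0.22]
force: [0.5, 0.0, -0.3]
width: 15.0
```

Run:
```python
from h import *
s,C=shot('wrist','w13');rep(s)
```

```text
along -101.4 lat -0.4 z 56.9 yaw 19.47 tilt [ 0.  0. -1.] F [ 0.5  0.  -0.3] tq [-0.1  -0.08 -0.04] w 15.0 15.7333
```

View pics/w13.png

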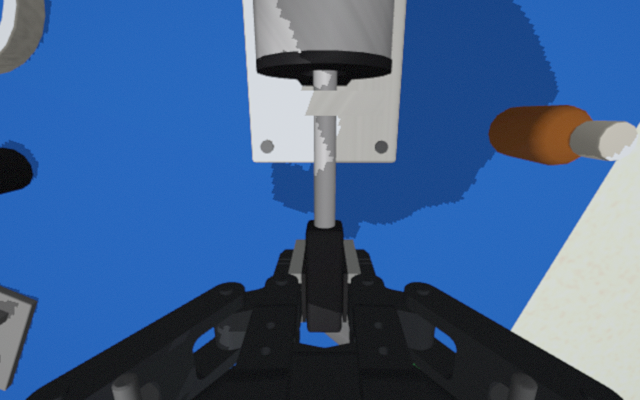

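Request:
{"method": "arm_command", "body": {"series": [[0,-0.33,0.94,0,0,0,0],[0,-0.33,0.94,0,0,0,0],[0,0,0,0,0,0,0],[0,0,0,0,0,0,0]]}}

```text
clock: 16.12
eef_pos: [628.0, -47.7, 56.7]
tool_rot: [-3.043, 1.57, 2.01]
force: [0.1, -0.9, -0.7]
width: 14.9
```

Run:
```python
from h import *
rep(ctrl.read_state())
```

```text
along -80.7 lat -0.4 z 56.7 yaw 19.51 tilt [-0.     0.001 -1.   ] F [ 0.1 -0.9 -0.7] tq [-0.1   0.01  0.01] w 14.9 16.1167
```

Request:
{"method": "arm_command", "body": {"series": [[0,-0.33,0.94,0,0,0,0],[0,-0.27,0.75,0,0,0,0],[0,-0.1,0.28,0,0,0,0],[0,0,0,0,0,0,0],[0,0,0,0,0,0,0]]}}

```text
clock: 16.53
eef_pos: [621.2, -29.2, 56.8]
tool_rot: [0.709, 1.571, -0.522]
force: [-0.6, -1.2, -1.0]
width: 15.1
```

Request:
{"method": "arm_command", "body": {"series": [[0,-0.05,0.14,0,0,0,0],[0,-0.05,0.14,0,0,0,0],[0,0,0,0,0,0,0],[0,0,0,0,0,0,0]]}}

```text
clock: 16.87
eef_pos: [620.2, -26.9, 56.8]
tool_rot: [0.42, 1.571, -0.813]
force: [0.3, -1.4, -0.6]
width: 14.8
```

Run:
```python
from h import *
s,C=shot('wrist','w14');rep(s)
```

```text
along -58.4 lat -0.7 z 56.8 yaw 19.39 tilt [ 0. -0. -1.] F [ 0.3 -1.4 -0.6] tq [-0.04 -0.09  0.03] w 14.8 16.8667
```

View pics/w14.png

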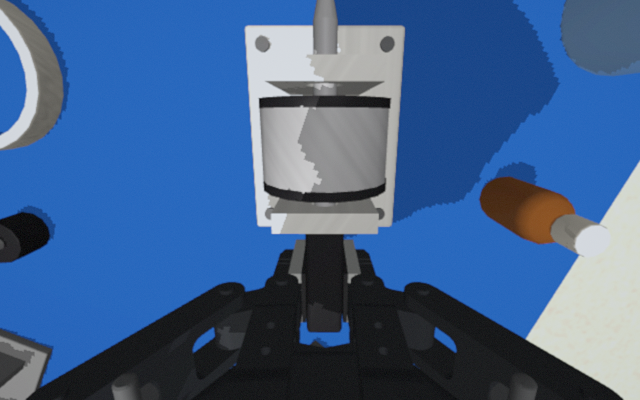

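Through both ears and nearly home. Press on gently until contact force shows.

Request:
{"method": "arm_command", "body": {"series": [[0,-0.05,0.14,0,0,0,0],[0,-0.05,0.14,0,0,0,0],[0,0,0,0,0,0,0],[0,0,0,0,0,0,0]]}}

```text
clock: 17.25
eef_pos: [619.4, -24.7, 56.9]
tool_rot: [0.224, 1.57, -1.009]
force: [0.5, -1.9, -1.5]
width: 15.1
```

Run:
```python
from h import *
rep(ctrl.read_state())
```

```text
along -56.2 lat -0.8 z 56.9 yaw 19.37 tilt [ 0.001 -0.001 -1.   ] F [ 0.5 -1.9 -1.5] tq [-0.53 -0.16  0.01] w 15.1 17.25
```

Request:
{"method": "arm_command", "body": {"series": [[0,-0.05,0.14,0,0,0,0],[0,0,0,0,0,0,0],[0,-0.05,0.14,0,0,0,0],[0,0,0,0,0,0,0],[0,0,0,0,0,0,0]]}}

```text
clock: 17.67
eef_pos: [619.4, -24.7, 57.0]
tool_rot: [0.253, 1.566, -0.982]
force: [2.4, -7.2, -3.2]
width: 14.8
```

Run:
```python
from h import *
rep(ctrl.read_state())
```

```text
along -56.2 lat -0.8 z 57.0 yaw 19.29 tilt [ 0.003 -0.004 -1.   ] F [ 2.4 -7.2 -3.2] tq [-1.58 -0.61  0.03] w 14.8 17.6667
```

Request:
{"method": "arm_command", "body": {"series": [[0.3,0,0,0,0,0,0],[0.3,0,0,0,0,0,0],[0.6,0,0,0,0,0,0],[1,0,0,0,0,0,0],[1,0,0,0,0,0,0],[1,0,0,0,0,0,0],[1,0,0,0,0,0,0],[1,0,0,0,0,0,0]]}}

```text
clock: 18.33
eef_pos: [618.2, -21.0, 56.8]
tool_rot: [2.743, 1.571, 1.511]
force: [-1.1, 0.2, -1.2]
width: 85.7
```

Run:
```python
from h import *
s,C=shot('wrist','w15');rep(s)
```

```text
along -52.2 lat -0.7 z 56.8 yaw 19.40 tilt [ 0.  0. -1.] F [-1.1  0.2 -1.2] tq [-0.01  0.   -0.01] w 85.7 18.3333
```

View pics/w15.png

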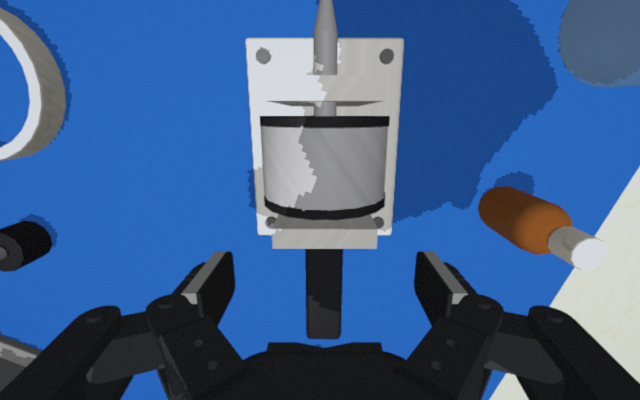

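Request:
{"method": "arm_command", "body": {"series": [[1,0,0,1,0,0,0],[1,0,0,3,0,0,0],[1,0,0,4,0,0,0],[1,0.9,-2.6,4,0,0,0],[1,1.2,-3.5,3,0,0,0],[1,0.4,-1,0,0,0,0],[1,0,0,0,0,0,0],[1,0,0,0,0,0,0],[1,0,0,0,0,0,0]]}}

```text
clock: 19.13
eef_pos: [639.3, -82.3, 196.4]
tool_rot: [-2.528, 1.568, 2.524]
force: [0.5, 1.1, 0.2]
width: 85.4
```

Run:
```python
from h import *
s,C=shot('wrist','w16');rep(s)
t=np.radians(19.4);yd=np.array([-np.sin(t),np.cos(t),0]);c=np.array([601.5,28.5,77.])
print('tip',proj(C,c+59*yd),'hend top',proj(C,c-81*yd+[0,0,8]),'ear outer top',proj(C,c-31*yd+[0,0,15]))
im=cv2.imread('pics/w16.png')[20:250,220:430];cv2.imwrite('pics/w16z.png',cv2.resize(im,None,fx=2.6,fy=2.6,interpolation=cv2.INTER_CUBIC))
shot('scene','s16',(230,190,330,250),8)
```

```text
along -117.1 lat -1.1 z 196.4 yaw 19.46 tilt [-0.003  0.002 -1.   ] F [0.5 1.1 0.2] tq [0.05 0.02 0.01] w 85.4 19.1333
tip (np.float64(326.08687281862666), np.float64(-35.8680972169164)) hend top (np.float64(325.7276683775221), np.float64(157.02594359081064)) ear outer top (np.float64(325.88708114651297), np.float64(92.98615640593542))
```

View pics/w16z.png

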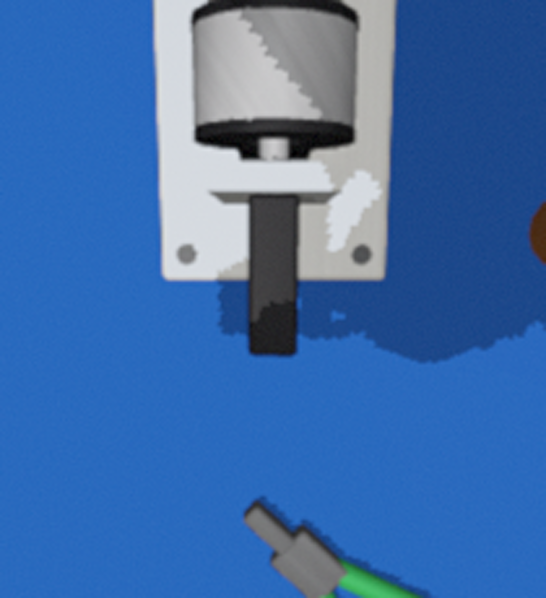

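View pics/s16.png

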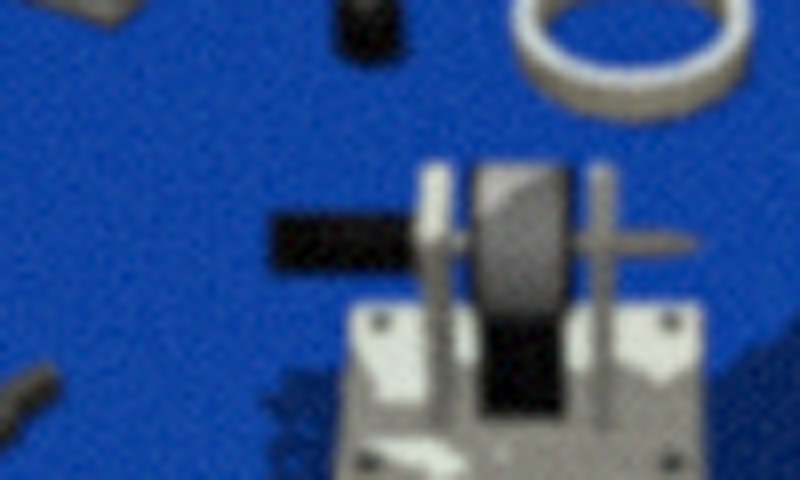

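Run:
```python
from cell import ctrl
print(ctrl.finish_job())
```

```text
the job is handed in; nothing more can be done
None
```

The reel is loaded on the stand. It sits in the saddle between the two ears, with the spindle pushed through both ears and the bore from the −y side. I handed the job in at about 19 s of the 67 s allowed, but `finish_job` gives no verdict.

- **Shoulder home:** the push stopped where it should, with the handle middle about 56 mm from the stand axis point and the force rising to about 7 N. In the last wrist picture the handle's rear end is at row 156, against 157 predicted for a fully home shoulder.
- **Fit:** the last scene picture shows the handle flush with the ear and the tip sticking out beyond the far ear. The reel is centred between the ears.
- **Robot clear:** everything is released, and the open gripper was about 120 mm above the stand axis when I handed in.
- **Bystanders:** I saw no bystander disturbed in the pictures I took, but I did not measure their positions again at the end.
- **Checks that disagreed:** one check on how level the spindle was held, from its apparent width in the wrist picture, suggested a few degrees nose-up. The scene camera showed it level to within about 0.5°, and it went in with no notable side force. The scene camera also read about 2 zoomed pixels off in height, which I allowed for.

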